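# Lift the canister off its tripod with a hook and pack it in the carrier

## Task

Without touching the steel canister with the gripper, use the lifting hook to take it off its tripod by its bail, keep it upright, and set it gently down in the one free bay of the bottle carrier, over the dark rubber pad. Then unhook it and hang the lifting hook back on its hanger. Do not tip the two bottles in the carrier or disturb the dropper bottle and the two loose vials on the bench.

Things in the scene. Friction and masses are not known exactly. Their poses are not given: they have to be found in the camera images.
- canister: Round lidded steel canister, 60 mm in diameter (63 at the lid, 70 across the bail lugs), 57 mm high to the lid's top, about 0.3 kg, with a rigid arched bail of 7 mm round bar in its y-z plane: uprights at y = -33 and +33 mm, top bar straight and level along y from -20 to +20 mm. Origin: centre of the underside; z up. Starts on the tripod's plate, turned any way.
- bail (a point): Middle of the underside of the bail's top bar: 98 mm above the canister's origin, 41 mm above the lid; the bar's top is 7 mm higher. Axes as the canister's.
- stand: Fixed dark steel tripod. Origin on the bench under its centre, z up. Its round plate, 86 mm across, has its top at z = 60 mm; three lugs 9 mm high round the plate, inner faces 37 mm from the axis, keep the canister from sliding off.
- hook: Loose steel lifting hook, 0.12 kg, hanging upright. Strip 20 mm wide (y), 4 thick, bent to a J. Origin: mid trough floor, where the bail rests; z up. Trough inside x = -7 to 7 mm, floor 4 mm thick below z = 0; lip at x = 7 to 11 mm, top at z = 12; shank at x = -11 to -7 mm, up to z = 45. It goes under a bail lip first along its own +x. Flange 34 (x) x 64 (y) mm at z = 45 to 50.
- hook_grip (a point): Centre of the hook's black grip block, 32 (x) x 18 (y) x 46 mm, straight above the trough: 73 mm above the hook's origin, block from z = 50 to 96 mm over it. Grasp it across y from above. Axes as the hook's.
- hanger: Fixed hanger: base 85 x 85 mm, two level rails along its x axis, 74 mm long, tops at z = 75 mm, gap of 36 mm between them (y = -18 to 18 mm; rails out to 34 mm). The hook's shank hangs in the gap with its flange across both rails (hook origin then 30 mm above the hanger's, hook's x along the hanger's x, either way round). Origin on the bench under the centre, z up.
- carrier: Fixed grey open-topped carrier, 80 (x) by 204 (y) by 45 mm high outside, walls and floor 5 mm thick (inside 70 by 194 mm). Three bays in a row along y, with centres at y = -62, 0 and +62 mm and no walls between them: two hold bottles, one is free. Origin: centre of the underside; z up.
- pad: Dark rubber disc 48 mm across and 2 mm thick, fixed on the carrier's floor in the centre of the free bay. Origin: centre of its underside, 5 mm above the bench.
- bottle_a: Clear bottle with a paper label and a white screw cap, 49 mm in diameter, 100 mm high, loose in a carrier bay. Origin: centre of the underside.
- bottle_b: Clear bottle with a paper label and a black screw cap, 49 mm in diameter, 100 mm high, loose in a carrier bay. Origin: centre of the underside.
- dropper: Small amber dropper bottle, 33 mm in diameter, 102 mm high, standing loose on the bench in front of the carrier. Origin: centre of the underside.
- vial_a: Sample vial, 27 mm in diameter, 58 mm high, loose on the bench beside the tripod. Origin: centre of the underside.
- vial_b: Sample vial, 27 mm in diameter, 58 mm high, loose on the bench beside the hanger. Origin: centre of the underside.
There are look-alikes about, which are no part of the job. What is shaped like the hanger but green or turquoise is not meant.

How it is judged (in metres and radians):
On the way, in this order (a step that is already met when the one before it is completed fails the run):
1. the canister hangs on the hook, clear of the tripod (contact force between hook and canister above 1 N and z of canister in the frame of stand above 0.075 m), for 0.2 s.
2. the canister stands in the free bay, off the hook (horizontal distance between canister and pad below 0.02 m and z of canister in the frame of carrier below 0.012 m and angle between canister's own z axis and vertical below 0.1 rad and contact force between canister and hook below 0.1 N), for 0.3 s.
At the end, for the whole second after the job is handed in: Canister upright (0.1 rad), at rest on the floor or pad of the free bay, within 20 mm of the pad's centre, off the hook; both bottles upright in the carrier; hook at rest, upright, flange on the hanger's rails, within 30 mm of the middle along them and 16 mm across (all of step 2 and angle between each of bottle_a, bottle_b, hook's own z axis and vertical below 0.1 rad and horizontal distance between each of bottle_a, bottle_b and carrier below 0.1 m and z of bottle_a in the frame of carrier between 0.002 and 0.012 m and z of bottle_b in the frame of carrier between 0.002 and 0.012 m and x of hook in the frame of hanger between -0.03 and 0.03 m and y of hook in the frame of hanger between -0.016 and 0.016 m and z of hook in the frame of hanger between 0.024 and 0.036 m and linear speed of each of hook, canister below 0.02 m/s); the robot touches nothing.
It fails at once if the gripper or arm touches the canister (contact force between any of the fingers, the arm and canister above 1 N).
It fails at once if the canister tips by more than 0.6 rad (angle between canister's own z axis and vertical above 0.6 rad).
It fails at once if the canister is banged down on the carrier or its pad (over 40 N) (contact force between canister and carrier above 40 N or contact force between canister and pad above 40 N).
It fails at once if a bottle in the carrier tips by more than 0.4 rad (angle between any of bottle_a, bottle_b's own z axis and vertical above 0.4 rad).
It fails at once if the dropper bottle or a loose vial is moved by more than 20 mm or knocked over (distance of any of dropper, vial_a, vial_b from where it was at the start of the episode above 0.02 m or angle between any of dropper, vial_a, vial_b's own z axis and vertical above 0.5 rad).
It also fails if it takes over 67 s, if anything falls off the work surface, if the arm or the gripper's body presses on something with over 40 N, if the wrist force passes 120 N, or if a joint passes its speed limit or range.

## Robot

A 7-joint arm with a two-finger parallel gripper is mounted at the origin on a cart in front of the work surface, level with it; the furniture and walls round the work are solid. World frame = base frame: x ahead of the robot, y to its left, z up, the work surface at z = 0. Lengths are in mm, angles in rad, forces in N, time in s.
With the tool pointing down it reaches from about 425 to 1025 mm from the base axis. Payload 9.4 kg.
Tool frame: the origin (TCP) lies between the finger pads; the fingertips stand 17 mm ahead of it and the grasp point (between the pads) lies 2 mm behind it (env.tip_extent is the z of the fingertips in the tool frame, in mm); z points along the fingers, y is the direction in which the jaws open and shut (so a half turn about z gives the same grasp; the last joint's range is limited). The gripper opens to 85 mm and grips with 20 to 120 N. Pads are 22 mm wide; open, the fingers measure 114 mm over their backs; the gripper's body (76 mm by 85 mm) begins 54 mm behind the grasp point. The pads swing forward as they close: fully open they stand 13 mm farther back than shut.
Start: joints at [1.136, 0.599, -0.003, 1.599, 0.002, 0.943, -0.08], TCP at [253.897, -679.088, 248.275] pointing down, gripper open.
Joint ranges: [-2.57, 2.57], [-0.35, 1.97], [-1.29, 1.29], [0.11, 2.56], [-1.05, 4.19], [0.11, 1.86], [-2.63, 2.63]. Speed limits (rad/s): [2.22, 2.22, 3.01, 3.01, 3.14, 3.14, 3.14].

## Interface

Orientations are given as a unit quaternion [w, x, y, z].
In Python, from plant import env gives the robot as it stands.
- The arm moves only by the tool play_rows, never from a script. Its argument "rows" is a list of rows, each a list of 3 entries, a list of its own where there are three numbers: the shift along the tool's x, y, z in units of 50 mm (1.0 is 50 mm), then the turn about the tool's z in units of 8 degrees (1.0 is 8 degrees), then the finger opening in mm, from 0 to 85.4. A call has 1 to 10 rows; each row is the pose to reach, as a shift and turn from the pose measured when the call began, along the tool's axes at that moment; what a row does not reach only later rows make up. A row lasts 1/10 s, in which the tool goes at most 50 mm and 8.59 degrees, less where a joint would pass 70% of its speed; a pose out of reach is approached as far as the arm can. A call with a gripper value outside its range is refused whole. The fingers move at their own pace and stop on an object; the grip force is fixed at half the most. Time passes only in rows, so rows that repeat a pose let the fingers close. It gives the time, the measured TCP pose, the force and the opening at its end, in the units of the state.
- env.get_obs(): the state, without advancing time (a new reading comes with each control period).
- env.snapshot(name): name is "side" or "top"; returns a dict with "img" (480x640x3 uint8, blue, green, red), "mtx" (3x3 intrinsics, pixels), "camera_from_world" (4x4, takes a point from world to camera coordinates). Camera axes: x right, y up, looking along -z (the intrinsics and any distortion apply to the point x, -y, -z); pixel columns grow to the right and rows downward; lengths in mm; the calibration is good to about 2 mm. A picture is of the moment at which its call begins. There is no depth.
- env.sign_off(): hands the job in, once; it reports no verdict.
Trained networks look in the newest picture that a camera, given by its name, has taken for a name from the list of things; names that differ only in an ending like _2 or _b are one class to them, and where a whole thing is asked for, a point or a joint stands for the part that bears it (a point fixed in the world has none). Each returns a list of dicts, best first, with "conf" (0 to 1); they miss things now and then, are a little off and sometimes report something else, mostly with a low value. They report only what shows in the picture. A call takes as long as a camera call. They do not tell look-alikes from the thing itself.
- env.masks_of(thing, camera): "mask" (480x640 bool, what is visible of it) and "uv" ([column, row] in pixels, amid what is visible of it).
The state is a dict: "time_s": time; "joints": joint angles; "qd": joint speeds; "joint_torque": joint torques, N m; "ee_pos": TCP position; "tool_rot": TCP orientation; "wrist_force": force on the tool from outside, world axes, zero at the start; "wrist_torque": the same for the moment, N m; "gripper_width": opening from 0.0 (shut) to 1.0 (fully open).
Only numpy, scipy, OpenCV 4.12 (cv2) and the standard library are available. Lean on these libraries where they do the work, as an engineer would, in place of code of your own. Each camera call takes 0.05 s, during which the arm holds its last target. There are 200 camera calls.

## Working session

There is one attempt and no reset: what is moved stays moved. The work goes in short steps, Python scripts to look and compute and a tool call to move; the robot and the scene stay as the last step left them, time stands still between calls to the robot, and variables do not carry over. Pictures are saved under pics/ and viewed, about 8 in all and at most 12, crops included, and the job is handed in when it is done.

Besides the shell and the picture viewer there is one more tool, called after "Emit:" as name(argument=value, ...) on one line, values as JSON. play_rows: Moves the arm, as the interface text tells. Its arguments: {"type":"object","properties":{"rows":{"type":"array","items":{"type":"array"}}},"required":["rows"]}

```bash
mkdir -p pics; ls; cat > h.py <<'E'
import numpy as np, cv2
from plant import env
def snap(c):
    s=env.snapshot(c); return s['img'],np.array(s['mtx'],float),np.array(s['camera_from_world'],float)
def proj(P,K,T):
    P=np.atleast_2d(P); c=(T[:3,:3]@P.T).T+T[:3,3]; c=c*[1,-1,-1]
    q=(K@c.T).T; return q[:,:2]/q[:,2:]
def ray(uv,K,T):
    d=np.linalg.inv(K)@np.array([uv[0],uv[1],1.]); d=d*[1,-1,-1]
    R=T[:3,:3]; return -R.T@T[:3,3], R.T@d
def atz(uv,z,K,T):
    o,d=ray(uv,K,T); return o+d*(z-o[2])/d[2]
E
python3 - <<'E'
from h import *
for c in('side','top'):
    im,K,T=snap(c); cv2.imwrite(f'pics/{c}0.png',im); np.savez(f'{c}0.npz',im=im,K=K,T=T)
    print(c,K.tolist(),ray((320,240),K,T))
    for t in ['canister','bail','stand','hook','hook_grip','hanger','carrier','pad','bottle_a','bottle_b','dropper','vial_a']:
        try:
            for r in env.masks_of(t,c)[:4]:
                m=r['mask']; ys,xs=np.where(m)
                print(t,round(r['conf'],2),np.round(r['uv']),m.sum(),xs.min(),xs.max(),ys.min(),ys.max())
        except Exception as e: print(t,e)
print(env.get_obs())
E
```

```text
pics
side [[435.72097149218524, 0.0, 320.16914371935826], [0.0, 435.72097149218524, 235.06946951133617], [0.0, 0.0, 1.0]] (array([  46.9277126 , -632.80880763,  443.2371966 ]), array([ 0.48559798,  0.79563643, -0.36233337]))
canister 0.92 [413. 296.] 1991 391 437 262 327
bail 0.8 [412. 297.] 2064 391 437 262 327
stand 0.95 [412. 328.] 751 384 436 311 364
hook 0.95 [330. 260.] 608 313 344 241 286
hook_grip 0.78 [328. 260.] 599 314 344 240 286
hook_grip 0.27 [411. 328.] 733 384 435 310 364
hanger 0.92 [221. 242.] 1311 199 242 220 261
hanger 0.63 [372. 404.] 4530 332 414 350 446
carrier 0.91 [290. 259.] 717 271 320 232 278
carrier 0.39 [331. 258.] 630 312 344 240 287
pad 0.6 [291. 235.] 592 280 299 212 252
bottle_a 0.68 [306. 242.] 484 300 318 227 258
bottle_a 0.65 [291. 232.] 596 280 299 212 252
bottle_a 0.61 [412. 299.] 1977 392 437 262 327
bottle_b 0.68 [306. 242.] 484 300 318 227 258
bottle_b 0.65 [291. 232.] 596 280 299 212 252
bottle_b 0.61 [412. 299.] 1977 392 437 262 327
dropper 0.97 [270. 250.] 486 262 275 226 269
vial_a 0.68 [374. 342.] 403 366 383 329 366
vial_a 0.64 [302. 30
[... 1083 characters left out ...]
82 ,  0.59929457, -0.00251998,  1.59942365,  0.00182015,
        0.94292113, -0.0798256 ]), 'qd': array([-3.86325879e-04, -1.77481295e-03,  1.28446458e-03, -6.90324003e-05,
        6.66983053e-05,  3.60064831e-04,  6.17027596e-04]), 'joint_torque': array([-3.80984047e-04, -7.76230001e+01,  1.56356849e+00, -2.58385706e+01,
        1.24232972e-02,  2.18644869e-03, -3.88471744e-05]), 'ee_pos': array([ 253.91004394, -679.06189515,  248.26990955]), 'tool_rot': array([-1.49076860e-05,  9.84036237e-01,  1.77968209e-01, -3.06041257e-05]), 'wrist_force': array([ 0.55350094, -0.57806489, -0.42052637]), 'wrist_torque': array([ 0.01381958,  0.05543479, -0.01129039]), 'gripper_width': 1.0043223832326527}
```

```bash
python3 - <<'E'
import cv2,numpy as np
t=np.load('top0.npz')['im'][195:320,170:480]; s=np.load('side0.npz')['im'][200:460,180:460]
cv2.imwrite('pics/t1.png',cv2.resize(t,None,fx=2.58,fy=2.58,interpolation=3))
cv2.imwrite('pics/s1.png',cv2.resize(s,None,fx=2.3,fy=2.3,interpolation=3))
E
```

```text
(no output)
```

View pics/t1.png

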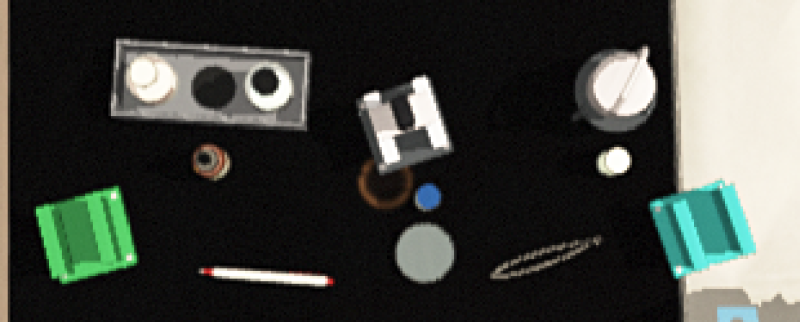

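View pics/s1.png

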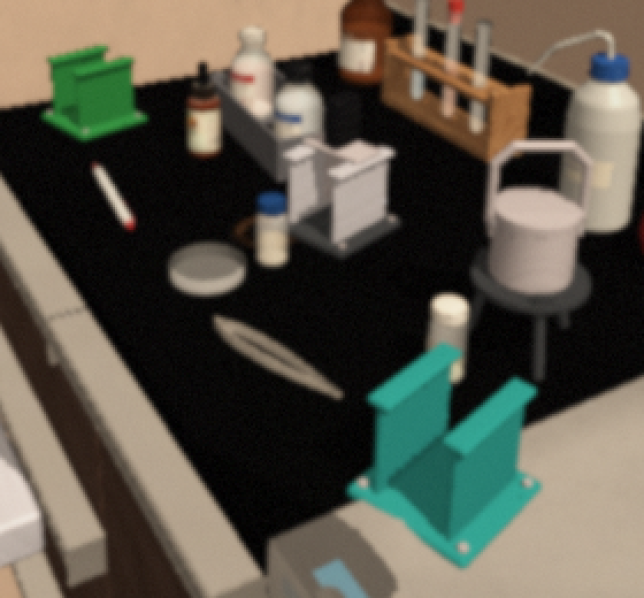

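The top view (crop at 2.58x, full-image pixels in brackets) shows the carrier (243,229) with the pad in its middle bay (252,229). White-cap bottle is on the left and black-cap bottle on the right. The canister sits on its tripod at (411,228), with a vial at (408,257) and the dropper at (251,258).

There are three hanger shapes: green (202,285), turquoise (442,283) and silver/dark (325,243). The silver one is meant: it isn't green or turquoise, and it holds the hook's black grip. I'll fit the poses, then confirm in one enlarged crop.

```bash
cat >> h.py <<'E'
from scipy.optimize import minimize
def box(x0,x1,y0,y1,z0,z1): return np.array([[x,y,z] for x in(x0,x1) for y in(y0,y1) for z in(z0,z1)],float)
def cyl(r,z0,z1,n=24):
    a=np.arange(n)*2*np.pi/n; return np.vstack([np.c_[r*np.cos(a),r*np.sin(a),0*a+z] for z in(z0,z1)])
b=3.5
CAN=[cyl(30,0,50),cyl(31.5,50,57),box(-b,b,-36.5,-29.5,45,85),box(-b,b,29.5,36.5,45,85),box(-b,b,-20,20,98,105),
     np.vstack([box(-b,b,-36.5,-29.5,83,86),box(-b,b,-22,-18,98,105)]),np.vstack([box(-b,b,29.5,36.5,83,86),box(-b,b,18,22,98,105)])]
HANG=[box(-42.5,42.5,-42.5,42.5,0,5),box(-37,37,18,34,66,75),box(-37,37,-34,-18,66,75),box(-37,37,18,22,0,70),box(-37,37,-22,-18,0,70)]
HOOK=[box(-17,17,-32,32,45,50),box(-16,16,-9,9,50,96),box(-11,-7,-10,10,-4,45),box(7,11,-10,10,-4,12),box(-11,11,-10,10,-4,0)]
CARR=[box(-40,40,-102,102,0,45)]
def place(parts,x,y,yaw,z=0):
    c,s=np.cos(yaw),np.sin(yaw); R=np.array([[c,-s,0],[s,c,0],[0,0,1]]); return [p@R.T+[x,y,z] for p in parts]
def sil(parts,K,T,f=4):
    m=np.zeros((480*f,640*f),np.uint8)
    for p in parts:
        q=((proj(p,K,T)+.5)*f).astype(np.int32); cv2.fillConvexPoly(m,cv2.convexHull(q),1)
    return cv2.resize(m.astype(np.float32),(640,480),interpolation=cv2.INTER_AREA)
def fit(parts,z,views,p0):
    def cost(p):
        c=0
        for m,K,T in views:
            s=sil(place(parts,p[0],p[1],p[2]/50,z),K,T); c+=1-np.minimum(s,m).sum()/np.maximum(s,m).sum()
        return c
    best=None
    for dy in np.linspace(0,np.pi,7)[:-1] if len(p0)<3 else [p0[2]]:
        r=minimize(cost,[p0[0],p0[1],dy*50],method='Nelder-Mead',options=dict(initial_simplex=np.array([p0[0],p0[1],dy*50])+np.array([[0,0,0],[8,0,0],[0,8,0],[0,0,10]]),maxiter=120))
        if best is None or r.fun<best.fun: best=r
    return best.x[0],best.x[1],best.x[2]/50,best.fun
def lab(im,segs,K,T,f,x0,y0):
    for p in segs:
        q=cv2.convexHull(((proj(p,K,T)+.5-[x0,y0])*f).astype(np.int32)); cv2.polylines(im,[q],True,(0,255,255),1)
E
python3 - <<'E'
from h import *
V={}
for c in('side','top'):
    d=np.load(c+'0.npz'); V[c]=(d['im'],d['K'],d['T'])
def near(t,c,uv):
    L=[r for r in env.masks_of(t,c) if np.hypot(*(np.array(r['uv'])-uv))<10]
    return np.array(L[0]['mask'],np.float32) if L else None
out={}
for n,t,parts,z,uvt,uvs in [('can','canister',CAN,60,(411,227),(413,296)),('hang','hanger',HANG,0,(325,245),None),('carr','carrier',CARR,0,(243,231),None)]:
    vs=[]; 
    for c,uv in(('top',uvt),('side',uvs)):
        if uv is None: continue
        m=near(t,c,uv); 
        if m is not None: vs.append((m,*V[c][1:]))
    p0=atz(uvt,40,*V['top'][1:])
    r=fit(parts,z,vs,p0[:2]); out[n]=r; print(n,len(vs),np.round(p0),np.round(r,3))
for n,uv,z in [('vialA',(408,257),58),('dropper',(251,257),100),('vialB',(336,271),58),('pad',(252.5,229),7)]: print(n,np.round(atz(uv,z,*V['top'][1:])))
import json; json.dump(out,open('p.json','w'))
im,K,T=V['top']
a=[]
f=9
for n,(x0,y0,w,h) in dict(hang=(302,220,44,46),can=(388,206,44,46)).items():
    i=cv2.resize(im[y0:y0+h,x0:x0+w],None,fx=f,fy=f,interpolation=3)
    lab(i,place(HANG if n=='hang' else CAN,*out[n][:3],0 if n=='hang' else 60),K,T,f,x0,y0); a.append(i)
cv2.imwrite('pics/t2.png',np.hstack(a))
im,K,T=V['side'];a=[];f=5
for n,(x0,y0,w,h) in dict(hang=(296,235,75,80),can=(380,255,75,80)).items():
    i=cv2.resize(im[y0:y0+h,x0:x0+w],None,fx=f,fy=f,interpolation=3)
    lab(i,place(HANG if n=='hang' else CAN,*out[n][:3],0 if n=='hang' else 60),K,T,f,x0,y0); a.append(i)
cv2.imwrite('pics/s2.png',np.hstack(a))
E
```

```text
can 2 [ 517. -181.   40.] [ 5.08449e+02 -1.70104e+02  4.20600e+00  2.50000e-01]
hang 1 [472.  55.  40.] [4.78552e+02 5.00350e+01 3.17000e-01 3.62000e-01]
carr 1 [515. 277.  40.] [ 5.24380e+02  2.55639e+02 -8.40000e-02  4.06000e-01]
vialA [ 434. -167.   58.]
dropper [440. 248. 100.]
vialB [401.  27.  58.]
pad [524. 255.   7.]
```

View pics/t2.png

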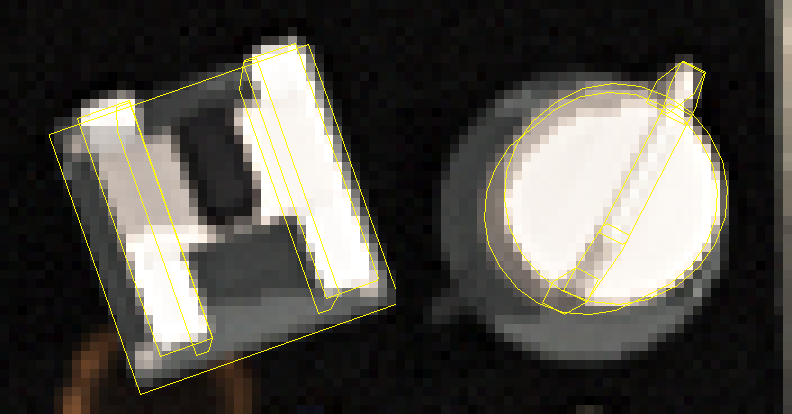

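View pics/s2.png

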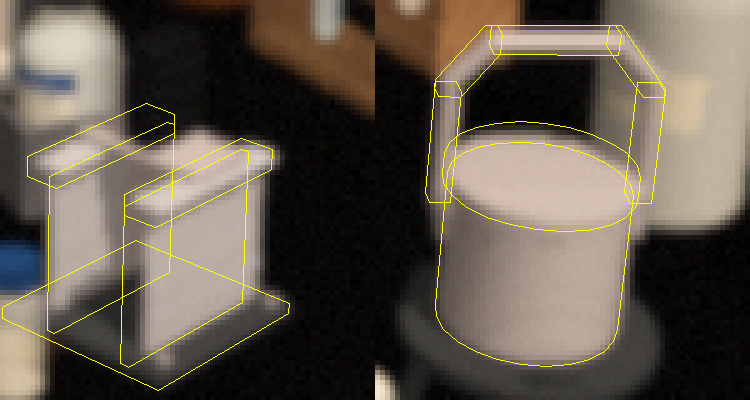

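Silver hanger and canister confirmed: the rail and bail overlays agree to within about 1 px. Hanger is about (478,50) with yaw 0.32. Canister is about (508,-170) with its bail bar along yaw -0.51. Next I'll fit the grip block and check for tall objects around the work area.

```bash
python3 - <<'E'
from h import *
d=np.load('top0.npz'); im,K,T=d['im'],d['K'],d['T']
g=im.max(2)
m=np.zeros((480,640),np.float32); sub=g[228:248,318:334]; m[228:248,318:334]=sub<45
n,l,s,c=cv2.connectedComponentsWithStats(m.astype(np.uint8)); print(s[1:],c[1:])
i=1+np.argmax(s[1:,4]); m=(l==i).astype(np.float32)
print(fit([HOOK[1]],30,[(m,K,T)],(478,50,.317)), env.get_obs()['time_s'])
v=cv2.resize(im[60:330,120:520],None,fx=2,fy=2); cv2.imwrite('pics/t3.png',v)
E
```

```text
[[318 228   6   3  12]
 [322 232   8  13  68]] [[319.83333333 228.66666667]
 [325.36764706 237.77941176]]
(np.float64(484.82794956307487), np.float64(54.47667562109433), np.float64(0.09874507347711209), np.float64(0.35786348581314087)) 1.5
```

View pics/t3.png

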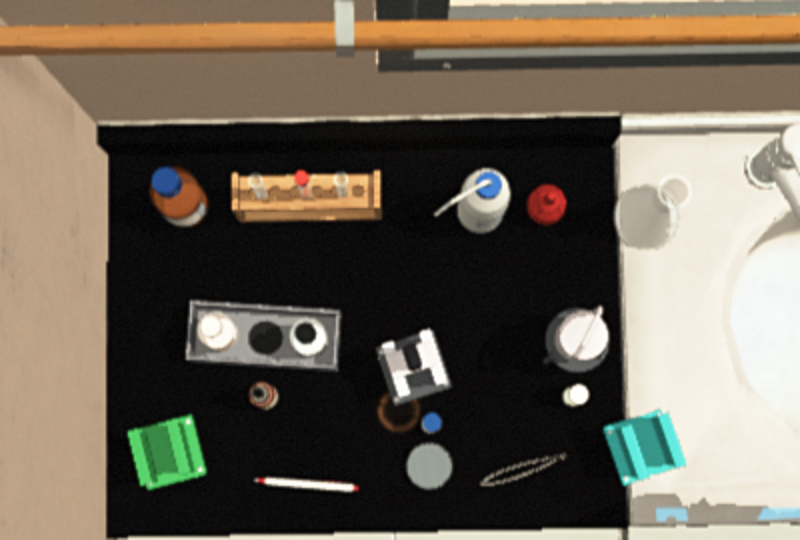

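```bash
cat >> h.py <<'E'
def pose():
    o=env.get_obs(); w,x,y,z=o['tool_rot']; return np.array(o['ee_pos']),np.arctan2(2*(x*y+w*z),1-2*(y*y+z*z)),o
def plan(wps,start=None):
    if start is None: p,a,_=pose()
    else: p,a=np.array(start[:3],float),start[3]
    for x,y,z,yaw in wps:
        d=np.array([x,y,z])-p; c,s=np.cos(a),np.sin(a)
        print([round(v,2) for v in ((d[0]*c+d[1]*s)/50,(d[0]*s-d[1]*c)/50,-d[2]/50)],round(-np.degrees(yaw-a)/8,2)); p,a=np.array([x,y,z],float),yaw
E
python3 - <<'E'
from h import *
print(pose()[:2])
plan([(485,53,200,.317),(485,53,106,.317),(485,53,250,.317)])
E
```

```text
(array([ 253.89442427, -679.09635435,  248.27848077]), np.float64(0.3577942961524758))
[np.float64(9.46), np.float64(-12.1), np.float64(0.97)] 0.29
[np.float64(0.0), np.float64(0.0), np.float64(1.88)] -0.0
[np.float64(0.0), np.float64(0.0), np.float64(-2.88)] -0.0
```

Emit:
play_rows(rows=[[[0.6,-0.75,0],0,85],[[1.2,-1.5,0],0,85],[[1.8,-2.3,0],0,85],[[2.4,-3.05,0],0,85],[[3.0,-3.8,0],0,85],[[3.6,-4.6,0],0,85],[[4.2,-5.35,0],0,85],[[4.8,-6.1,0],0,85],[[5.4,-6.9,0],0,85],[[6.0,-7.65,0],0,85]])

```text
time_s: 2.5
ee_pos: [401.2, -213.9, 248.6]
tool_rot: [0.0, 0.984, 0.178, 0.0]
wrist_force: [1.1, 0.2, -0.2]
gripper_width: 0.991
```

```bash
python3 - <<'E'
from h import *
print(pose()[:2])
plan([(485,53,200,.317),(485,53,106,.317),(485,53,250,.317)])
E
```

```text
(array([ 401.22774328, -213.85560206,  248.60789297]), np.float64(0.357691333317749))
[np.float64(3.44), np.float64(-4.41), np.float64(0.97)] 0.29
[np.float64(0.0), np.float64(0.0), np.float64(1.88)] -0.0
[np.float64(0.0), np.float64(0.0), np.float64(-2.88)] -0.0
```

Emit:
play_rows(rows=[[[0.6,-0.75,0],0.1,85],[[1.2,-1.5,0],0.2,85],[[1.8,-2.3,0],0.3,85],[[2.4,-3.05,0.2],0.3,85],[[3.0,-3.8,0.5],0.3,85],[[3.3,-4.2,0.8],0.3,85],[[3.44,-4.41,0.97],0.3,85],[[3.44,-4.41,0.97],0.3,85],[[3.44,-4.41,0.97],0.3,85]])

```text
time_s: 3.4
ee_pos: [484.7, 51.5, 200.2]
tool_rot: [0.001, 0.988, 0.157, -0.0]
wrist_force: [0.5, -1.0, -0.7]
gripper_width: 0.993
```

```bash
python3 - <<'E'
from h import *
print(pose()[:2])
plan([(485,53,106,.317)])
im,K,T=snap('side'); cv2.imwrite('pics/s4.png',cv2.resize(im[170:310,240:400],None,fx=4,fy=4,interpolation=3))
E
```

```text
(array([484.7492005 ,  51.52060272, 200.24263693]), np.float64(0.3147134425353869))
[np.float64(0.01), np.float64(-0.03), np.float64(1.88)] -0.02
```

View pics/s4.png

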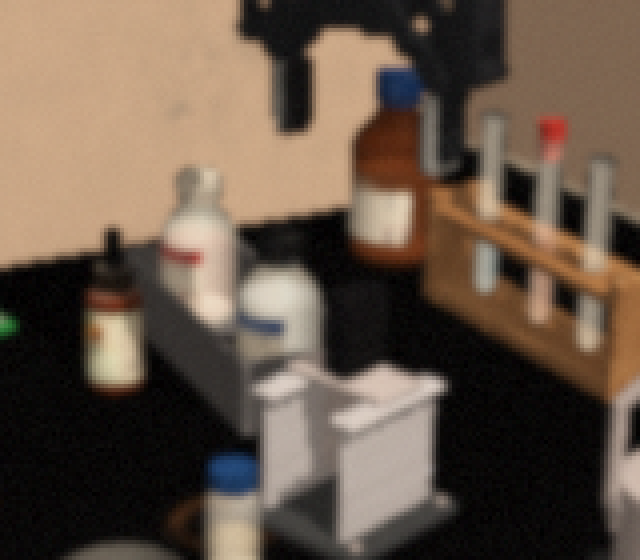

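Gripper (finger tips at crop (295,130) and (440,170)) straddles the black grip at (358,325). Descend, close, lift.

Emit:
play_rows(rows=[[[0,-0.03,0.5],0,85],[[0,-0.03,1.0],0,85],[[0,-0.03,1.5],0,85],[[0,-0.03,1.75],0,85],[[0,-0.03,1.88],0,85],[[0,-0.03,1.88],0,85],[[0,-0.03,1.88],0,40],[[0,-0.03,1.88],0,0],[[0,-0.03,1.88],0,0],[[0,-0.03,1.88],0,0]])

```text
time_s: 4.45
ee_pos: [484.7, 52.5, 107.0]
tool_rot: [0.001, 0.988, 0.156, 0.001]
wrist_force: [0.5, 0.2, 0.1]
gripper_width: 0.321
```

Emit:
play_rows(rows=[[[0,0,0],0,0],[[0,0,0],0,0],[[0,0,0],0,0],[[0,0,0],0,0],[[0,0,0],0,0]])

```text
time_s: 4.95
ee_pos: [484.9, 52.5, 107.2]
tool_rot: [0.001, 0.988, 0.156, 0.001]
wrist_force: [-0.4, -0.1, 6.3]
gripper_width: 0.204
```

Emit:
play_rows(rows=[[[0,0,-0.1],0,0],[[0,0,-0.3],0,0],[[0,0,-0.7],0,0],[[0,0,-1.2],0,0],[[0,0,-1.7],0,0],[[0,0,-2.2],0,0],[[0,0,-2.7],0,0],[[0,0,-3.0],0,0],[[0,0,-3.0],0,0],[[0,0,-3.0],0,0]])

```text
time_s: 5.95
ee_pos: [484.3, 52.5, 257.3]
tool_rot: [0.001, 0.988, 0.156, 0.001]
wrist_force: [0.2, -0.1, -1.0]
gripper_width: 0.198
```

```bash
python3 - <<'E'
from h import *
p,a,o=pose(); print(p,a,o['wrist_force'],o['gripper_width'])
im,K,T=snap('side'); 
c,s=np.cos(a),np.sin(a)
a_=[]
q=proj(p,K,T)[0]; x0,y0=int(q[0])-40,int(q[1])-35
for y in (a,a+np.pi):
    i=cv2.resize(im[y0:y0+90,x0:x0+80],None,fx=5,fy=5,interpolation=3)
    if 1: lab(i,place(HOOK,p[0],p[1],y,p[2]-77),K,T,5,x0,y0)
    a_.append(i)
cv2.imwrite('pics/s5.png',np.hstack(a_)); np.savez('s5.npz',im=im,K=K,T=T)
E
```

```text
[484.26322437  52.50590153 257.33545574] 0.3136638031134371 [ 0.21281916 -0.14752944 -1.00017056] 0.1975248844239656
```

View pics/s5.png

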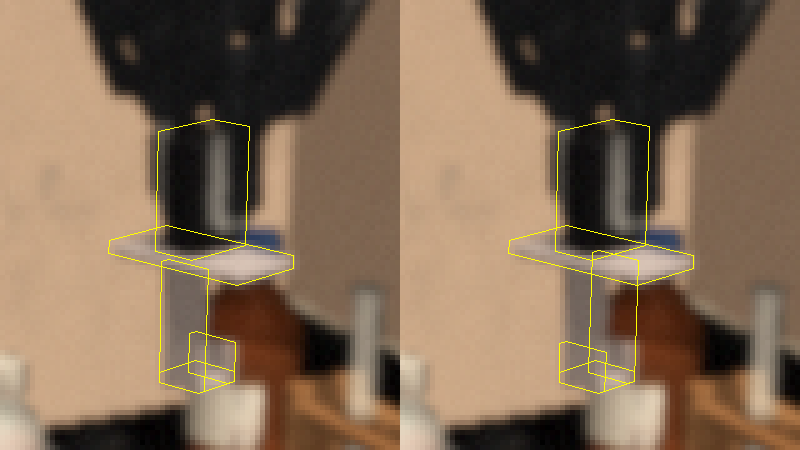

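Left overlay fits: the shank is at crop x≈185 and the lip at x≈222, so the hook's +x is the tool's +x. The hook can go under the bail at yaw 1.065, moving +y and away from the base.

```bash
python3 - <<'E'
from h import *
u=np.array([np.cos(1.065),np.sin(1.065)]); c=np.array([508.4,-170.1])
plan([(*(c-50*u),285,1.065),(*(c-50*u),210,1.065),(*c,210,1.065)])
E
```

```text
[np.float64(-1.64), np.float64(5.07), np.float64(-0.56)] -5.38
[np.float64(0.0), np.float64(0.0), np.float64(1.5)] -0.0
[np.float64(1.0), np.float64(-0.0), np.float64(-0.0)] -0.0
```

Emit:
play_rows(rows=[[[-0.1,0.2,-0.3],0,0],[[-0.3,0.8,-0.56],-0.5,0],[[-0.5,1.5,-0.56],-1.2,0],[[-0.7,2.2,-0.56],-2.0,0],[[-0.95,2.9,-0.56],-2.8,0],[[-1.2,3.6,-0.56],-3.6,0],[[-1.4,4.3,-0.56],-4.4,0],[[-1.55,4.8,-0.56],-5.0,0],[[-1.64,5.07,-0.56],-5.38,0],[[-1.64,5.07,-0.56],-5.38,0]])

```text
time_s: 7.0
ee_pos: [483.3, -216.1, 283.6]
tool_rot: [-0.0, 0.862, 0.506, -0.001]
wrist_force: [-0.7, -0.2, -1.8]
gripper_width: 0.202
```

Emit:
play_rows(rows=[[[0,0,0.2],0,0],[[0,0,0.5],0,0],[[0,0,0.9],0,0],[[0,0,1.2],0,0],[[0,0,1.4],0,0],[[0,0,1.5],0,0],[[0,0,1.5],0,0]])

```text
time_s: 7.7
ee_pos: [483.0, -215.5, 207.8]
tool_rot: [-0.001, 0.862, 0.507, -0.001]
wrist_force: [0.6, -0.4, -1.1]
gripper_width: 0.202
```

```bash
cat > chk.py <<'E'
from h import *
import sys
# overlay check: canister pose args x,y,yaw,z ; out name
def chk(name,can,dz=77,views=('side','top')):
    p,a,o=pose(); print(np.round(p,1),round(a,3),np.round(o['wrist_force'],1),np.round(o['joints'],2),o['time_s'],round(o['gripper_width'],3))
    out=[]
    for v in views:
        im,K,T=snap(v); np.savez(v+'_l.npz',im=im,K=K,T=T)
        q=proj([p[0],p[1],p[2]-85],K,T)[0]; f=5 if v=='side' else 8; w=400//f
        x0,y0=int(q[0])-w//2,int(q[1])-w//2
        i=cv2.resize(im[y0:y0+w,x0:x0+w],(w*f,w*f),interpolation=3)
        lab(i,place(HOOK[2:] if v=='side' else HOOK[:1],p[0],p[1],a,p[2]-dz),K,T,f,x0,y0)
        if can: lab(i,place(CAN[4:5]+CAN[1:2],*can[:3],can[3]),K,T,f,x0,y0)
        out.append(i)
    cv2.imwrite(name,np.hstack(out))
E
python3 - <<'E'
from chk import *
chk('pics/c1.png',(508.4,-170.1,1.065,60))
plan([(508.4,-170.1,210,1.065)])
E
```

```text
[ 483.  -215.5  207.8] 1.063 [ 0.6 -0.4 -1.1] [ 0.45  0.43 -0.19  2.08  0.13  0.65 -0.34] 7.7 0.202
[np.float64(1.04), np.float64(-0.01), np.float64(-0.02)] -0.02
```

View pics/c1.png

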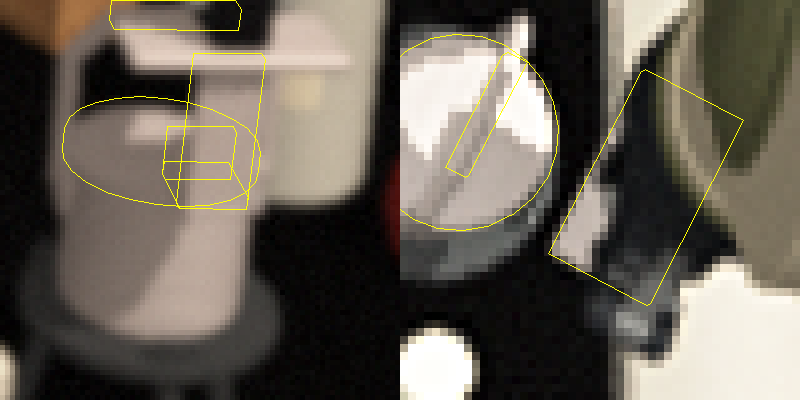

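The top view agrees with the flange overlay, and the hook stands about 50 mm short of the bail, lip towards it. Go in slowly.

Emit:
play_rows(rows=[[[0.1,-0.01,0],0,0],[[0.25,-0.01,0],0,0],[[0.4,-0.01,0],0,0],[[0.55,-0.01,0],0,0],[[0.7,-0.01,0],0,0],[[0.85,-0.01,0],0,0],[[0.95,-0.01,0],0,0],[[1.04,-0.01,0],0,0],[[1.04,-0.01,0],0,0]])

```text
time_s: 8.7
ee_pos: [508.7, -169.7, 208.7]
tool_rot: [0.0, 0.862, 0.507, -0.0]
wrist_force: [0.5, 0.5, -1.6]
gripper_width: 0.199
```

```bash
python3 - <<'E'
from chk import *
chk('pics/c2.png',(508.4,-170.1,1.065,60))
E
```

```text
[ 508.7 -169.7  208.7] 1.063 [ 0.5  0.5 -1.6] [ 0.36  0.43 -0.19  2.06  0.13  0.66 -0.43] 8.7 0.199
```

View pics/c2.png

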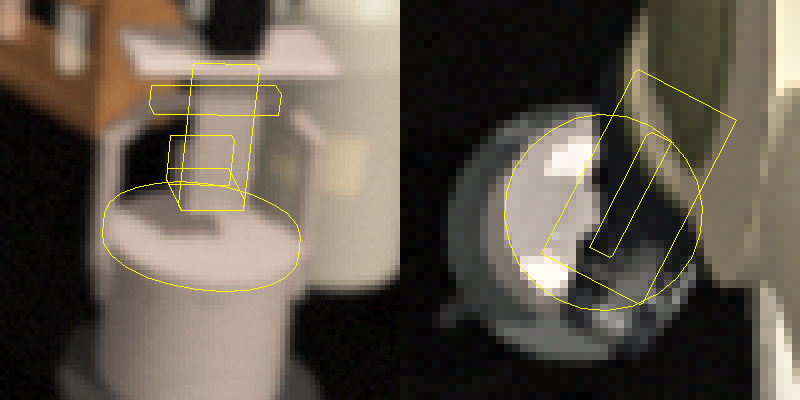

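Hook's under the bail with no contact force. Raise slowly.

Emit:
play_rows(rows=[[[0,0,-0.1],0,0],[[0,0,-0.2],0,0],[[0,0,-0.3],0,0],[[0,0,-0.4],0,0],[[0,0,-0.5],0,0],[[0,0,-0.58],0,0],[[0,0,-0.64],0,0],[[0,0,-0.7],0,0],[[0,0,-0.7],0,0]])

```text
time_s: 9.7
ee_pos: [508.3, -170.4, 243.9]
tool_rot: [0.0, 0.862, 0.507, -0.001]
wrist_force: [0.7, -0.9, -3.5]
gripper_width: 0.203
```

Emit:
play_rows(rows=[[[0,0,-0.05],0,0],[[0,0,-0.15],0,0],[[0,0,-0.25],0,0],[[0,0,-0.35],0,0],[[0,0,-0.45],0,0],[[0,0,-0.5],0,0],[[0,0,-0.5],0,0],[[0,0,-0.5],0,0]])

```text
time_s: 10.5
ee_pos: [508.3, -170.3, 268.9]
tool_rot: [0.0, 0.862, 0.507, -0.001]
wrist_force: [-0.3, 0.3, -3.6]
gripper_width: 0.202
```

```bash
python3 - <<'E'
from chk import *
p,a,o=pose()
chk('pics/c3.png',(p[0],p[1],a,p[2]-77-98))
E
```

```text
[ 508.3 -170.3  268.9] 1.062 [-0.3  0.3 -3.6] [ 0.37  0.36 -0.21  2.    0.1   0.8  -0.4 ] 10.5 0.202
```

View pics/c3.png

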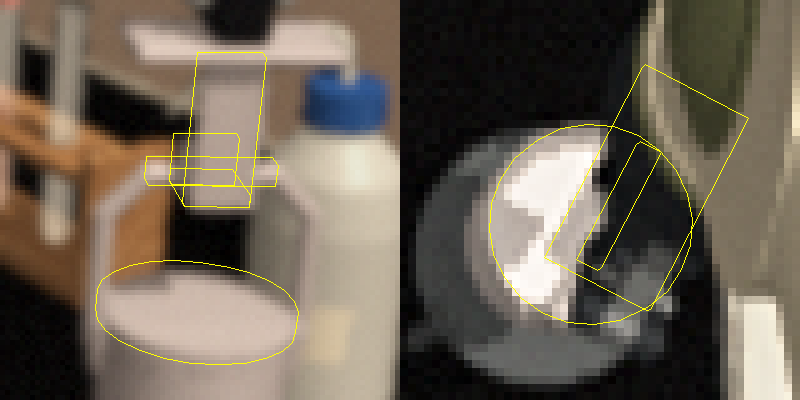

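The canister hangs upright on the hook: lid at crop (195,320) and bail bar in the trough at (215,170). Wrist force is -3.6 N. Now refine the pad position and the canister's offset from the tool.

```bash
python3 - <<'E'
from h import *
d=np.load('top0.npz'); im,K,T=d['im'],d['K'],d['T']
g=cv2.GaussianBlur(im,(0,0),.01).max(2)
G=cv2.resize(g[205:255,205:295],None,fx=8,fy=8,interpolation=3)
# pad: dark blob near (252,229)
m=(G<45).astype(np.uint8); n,l,s,c=cv2.connectedComponentsWithStats(m)
for i in range(1,n):
    if s[i,4]>3000: 
        uv=(c[i]+.5)/8+[205,205]-.5; print('dark',s[i]/8,uv,atz(uv,7,K,T))
# carrier outline
m=(G>55).astype(np.uint8); m=cv2.morphologyEx(m,cv2.MORPH_CLOSE,np.ones((60,60)))
n,l,s,c=cv2.connectedComponentsWithStats(m); i=1+np.argmax(s[1:,4])
r=cv2.minAreaRect(np.argwhere(l==i)[:,::-1].astype(np.float32)); 
cs=(cv2.boxPoints(r)+.5)/8+[205,205]-.5; w=np.array([atz(u,45,K,T) for u in cs]); print(np.round(w),w.mean(0),[np.linalg.norm(w[k]-w[k-1]) for k in range(4)])
# canister side-only, body
d2=np.load('side_l.npz'); d1=np.load('side0.npz'); p,a,_=pose()
L=env.masks_of('canister','side')[0]; 
r2=fit(CAN,p[2]-175,[(np.float32(L['mask']),d2['K'],d2['T'])],(p[0],p[1],a)); print('now',r2,p,a)
E
```

```text
dark [    0.     0.    90.    50. 16944.] [247.49952786 231.62228517] [516.74920423 268.93609025   7.        ]
dark [  40.   16.   16.   16. 1560.] [252.5025641  228.73333333] [524.5601645  254.94713455   7.        ]
dark [ 63.  17.  10.   9. 552.] [272.31884058 226.15942029] [530.67671983 199.71167012   7.        ]
[[491. 361.  45.]
 [577. 354.  45.]
 [558. 146.  45.]
 [472. 153.  45.]] [524.7798976  253.28503615  45.        ] [np.float64(208.42527699000263), np.float64(86.39392340171916), np.float64(209.52406687658686), np.float64(86.32485680698305)]
now (np.float64(507.5642825220348), np.float64(-172.57559854137256), np.float64(1.1384702239707374), np.float64(0.1802889108657837)) [ 508.218258   -170.35227899  268.74188605] 1.0622801375682684
```

Emit:
play_rows(rows=[[[0,0,-0.05],0,0],[[0,0,-0.15],0,0],[[0,0,-0.3],0,0],[[0,0,-0.5],0,0],[[0,0,-0.7],0,0],[[0,0,-0.9],0,0],[[0,0,-1.02],0,0],[[0,0,-1.1],0,0],[[0,0,-1.12],0,0]])

```text
time_s: 11.55
ee_pos: [508.4, -170.3, 325.2]
tool_rot: [0.0, 0.862, 0.506, -0.001]
wrist_force: [-1.1, 0.5, -3.5]
gripper_width: 0.201
```

```bash
python3 - <<'E'
from h import *
p,a,o=pose();print(p,a,o['wrist_force'])
print('A');plan([(525.5,255.6,325,.7)])
E
```

```text
[ 508.37840561 -170.31839558  325.22888311] 1.0622300718613313 [-1.10671517  0.48088624 -3.45379334]
A
[np.float64(7.61), np.float64(-3.85), np.float64(0.0)] 2.59
```

Emit:
play_rows(rows=[[[0.04,-0.02,0],0,0],[[0.15,-0.08,0],0,0],[[0.33,-0.17,0],0,0],[[0.6,-0.3,0],0,0],[[0.97,-0.49,0],0,0],[[1.37,-0.69,0],0,0],[[1.78,-0.9,0],0,0],[[2.15,-1.09,0],0,0],[[2.4,-1.21,0],0,0],[[2.54,-1.28,0],0,0]])

```text
time_s: 12.55
ee_pos: [514.3, -26.1, 325.1]
tool_rot: [0.0, 0.862, 0.508, -0.0]
wrist_force: [0.1, 0.0, -3.7]
gripper_width: 0.202
```

Emit:
play_rows(rows=[[[0.04,-0.02,0],0,0],[[0.15,-0.08,0],0,0],[[0.33,-0.17,0],0,0],[[0.6,-0.3,0],0,0],[[0.97,-0.49,0],0,0],[[1.37,-0.69,0],0,0],[[1.78,-0.9,0],0,0],[[2.15,-1.09,0],0,0],[[2.4,-1.21,0],0,0],[[2.54,-1.28,0],0,0]])

```text
time_s: 13.55
ee_pos: [519.9, 117.2, 325.0]
tool_rot: [0.0, 0.861, 0.508, -0.0]
wrist_force: [0.1, 0.5, -3.8]
gripper_width: 0.2
```

```bash
python3 - <<'E'
from h import *
p,a,o=pose();print(p,a,o['wrist_force'])
print('A');plan([(525.5,255.6,325,.7)])
E
```

```text
[519.94586759 117.17340269 324.95504397] 1.0654490211473722 [ 0.11134255  0.46848457 -3.77513506]
A
[np.float64(2.48), np.float64(-1.24), np.float64(-0.0)] 2.62
```

Emit:
play_rows(rows=[[[0.04,-0.02,0],0.1,0],[[0.15,-0.08,0],0.3,0],[[0.33,-0.17,0],0.6,0],[[0.6,-0.3,0],0.9,0],[[0.95,-0.48,0],1.2,0],[[1.35,-0.67,0],1.6,0],[[1.75,-0.87,0],2.0,0],[[2.1,-1.05,0],2.3,0],[[2.35,-1.18,0],2.5,0],[[2.48,-1.24,0],2.62,0]])

```text
time_s: 14.55
ee_pos: [525.8, 256.2, 324.7]
tool_rot: [0.0, 0.94, 0.342, -0.0]
wrist_force: [-0.9, -0.4, -3.5]
gripper_width: 0.205
```

Emit:
play_rows(rows=[[[0,0,0.1],0,0],[[0,0,0.25],0,0],[[0,0,0.4],0,0],[[0,0,0.5],0,0],[[0,0,0.5],0,0],[[0,0,0.5],0,0]])

```text
time_s: 15.15
ee_pos: [525.9, 255.9, 299.6]
tool_rot: [0.0, 0.94, 0.342, -0.001]
wrist_force: [-0.3, -0.3, -3.3]
gripper_width: 0.204
```

```bash
python3 - <<'E'
from chk import *
p,a,o=pose()
chk('pics/c4.png',(p[0],p[1],a,p[2]-175))
for v in('side','top'):
    d=np.load(v+'_l.npz')
    L=env.masks_of('canister',v)
    for l in L[:2]: print(v,l['conf'],l['uv'],l['mask'].sum())
    m=np.float32(L[0]['mask'])
    print(fit(CAN,p[2]-175,[(m,d['K'],d['T'])],(p[0],p[1],a)))
plan([(525.5,255.6,200,.7)])
E
```

```text
[525.9 255.9 299.6] 0.698 [-0.3 -0.3 -3.3] [-0.36  0.39 -0.27  1.86  0.13  0.91 -1.56] 15.15 0.204
side 0.95 [297.5, 195.5] 940
(np.float64(524.7471039089564), np.float64(252.6374395687837), np.float64(0.6559634989337739), np.float64(0.12252527475357056))Traceback (most recent call last):
  File "<stdin>", line 8, in <module>
IndexError: list index out of range
```

View pics/c4.png

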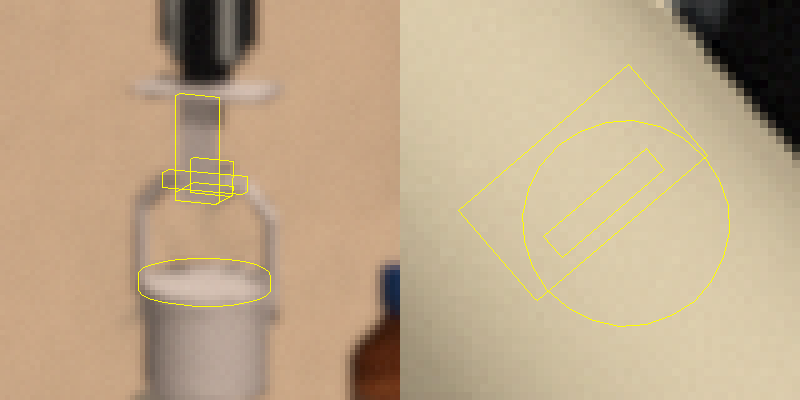

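Canister hangs plumb over the free bay: lid at crop (205,282), matching the overlay. Its fitted offset is within ~3 mm, mostly along the camera's depth. Lower it.

Emit:
play_rows(rows=[[[0,0,0.05],0,0],[[0,0,0.15],0,0],[[0,0,0.3],0,0],[[0,0,0.5],0,0],[[0,0,0.7],0,0],[[0,0,0.9],0,0],[[0,0,1.05],0,0],[[0,0,1.15],0,0],[[0,0,1.2],0,0],[[0,0,1.2],0,0]])

```text
time_s: 16.35
ee_pos: [525.9, 256.3, 239.8]
tool_rot: [0.0, 0.94, 0.342, -0.0]
wrist_force: [-0.1, 0.7, -2.5]
gripper_width: 0.2
```

Emit:
play_rows(rows=[[[0,0,0.05],0,0],[[0,0,0.13],0,0],[[0,0,0.23],0,0],[[0,0,0.33],0,0],[[0,0,0.43],0,0],[[0,0,0.53],0,0],[[0,0,0.63],0,0],[[0,0,0.73],0,0],[[0,0,0.8],0,0],[[0,0,0.8],0,0]])

```text
time_s: 17.35
ee_pos: [525.7, 256.2, 199.2]
tool_rot: [0.0, 0.94, 0.342, -0.001]
wrist_force: [0.1, -0.7, -4.1]
gripper_width: 0.202
```

Emit:
play_rows(rows=[[[0,0,0.04],0,0],[[0,0,0.08],0,0],[[0,0,0.12],0,0],[[0,0,0.16],0,0],[[0,0,0.2],0,0],[[0,0,0.23],0,0],[[0,0,0.26],0,0],[[0,0,0.26],0,0]])

```text
time_s: 18.15
ee_pos: [525.6, 256.1, 186.0]
tool_rot: [0.0, 0.94, 0.342, -0.001]
wrist_force: [0.3, 0.1, -3.8]
gripper_width: 0.202
```

Still hanging free (≈-3.8 N). Touch down slowly.

Emit:
play_rows(rows=[[[0,0,0.02],0,0],[[0,0,0.04],0,0],[[0,0,0.06],0,0],[[0,0,0.08],0,0],[[0,0,0.1],0,0],[[0,0,0.12],0,0],[[0,0,0.14],0,0],[[0,0,0.16],0,0],[[0,0,0.18],0,0],[[0,0,0.2],0,0]])

```text
time_s: 19.15
ee_pos: [525.6, 256.2, 176.0]
tool_rot: [0.0, 0.94, 0.342, -0.001]
wrist_force: [0.6, 0.3, -0.9]
gripper_width: 0.201
```

```bash
python3 - <<'E'
from h import *
p,a,o=pose(); print(np.round(p,1),a,o['wrist_force'])
im,K,T=snap('side'); L=env.masks_of('canister','side')
for l in L[:2]:
    ys,xs=np.where(l['mask']); print(l['conf'],l['uv'],l['mask'].sum(),xs.min(),xs.max(),ys.min(),ys.max())
for q in ('bottle_a',):
    for l in env.masks_of(q,'side')[:3]: print(q,l['conf'],l['uv'],l['mask'].sum())
E
```

```text
[525.6 256.2 176. ] 0.6985362466157305 [ 0.58485342  0.3022651  -0.90871036]
0.69 [293.9, 235.5] 339 285 310 217 253
bottle_a 0.57 [306.3, 244.0] 535
bottle_a 0.54 [291.4, 230.0] 170
```

Canister is down, with only the hook's weight left on the wrist (-0.9 N). Lower the hook clear of the bail, back out along -x, then rise.

Emit:
play_rows(rows=[[[0,0,0.05],0,0],[[0,0,0.12],0,0],[[0,0,0.2],0,0],[[0,0,0.28],0,0],[[0,0,0.34],0,0],[[0,0,0.34],0,0]])

```text
time_s: 19.9
ee_pos: [525.2, 256.0, 158.3]
tool_rot: [0.0, 0.94, 0.342, -0.001]
wrist_force: [-0.3, -0.5, -0.7]
gripper_width: 0.208
```

Emit:
play_rows(rows=[[[-0.05,0,0],0,0],[[-0.13,0,0],0,0],[[-0.23,0,0],0,0],[[-0.33,0,0],0,0],[[-0.43,0,0],0,0],[[-0.53,0,0],0,0],[[-0.6,0,0],0,0],[[-0.65,0,0],0,0],[[-0.65,0,0],0,0]])

```text
time_s: 20.8
ee_pos: [500.2, 234.9, 158.5]
tool_rot: [0.0, 0.94, 0.342, -0.001]
wrist_force: [-0.4, 0.4, -1.5]
gripper_width: 0.203
```

Emit:
play_rows(rows=[[[0,0,-0.05],0,0],[[0,0,-0.15],0,0],[[0,0,-0.3],0,0],[[0,0,-0.5],0,0],[[0,0,-0.8],0,0],[[0,0,-1.2],0,0],[[0,0,-1.6],0,0],[[0,0,-1.9],0,0],[[0,0,-2.0],0,0]])

```text
time_s: 21.7
ee_pos: [501.1, 235.4, 260.8]
tool_rot: [-0.0, 0.94, 0.342, 0.0]
wrist_force: [-0.0, 0.4, -1.2]
gripper_width: 0.206
```

```bash
python3 - <<'E'
from h import *
p,a,o=pose(); print(np.round(p,1),a,o['wrist_force'],o['time_s'])
im,K,T=snap('side'); np.savez('side_l.npz',im=im,K=K,T=T); L=env.masks_of('canister','side')
for l in L[:2]:
    ys,xs=np.where(l['mask']); print(l['conf'],l['uv'],l['mask'].sum(),xs.min(),xs.max(),ys.min(),ys.max())
q=np.vstack(place(CAN[1:],524.6,254.8,.7,7)); q=proj(q,K,T); print('pred',q.min(0),q.max(0))
for (n,y) in (('b',-62),('a',62)):
    c=np.array([524.6,254.8])+y*np.array([.09,.996]); q=proj(cyl(24.5,7,107)+[*c,0],K,T); print(n,q.min(0),q.max(0))
for l in env.masks_of('bottle_a','side')[:3]:
    ys,xs=np.where(l['mask']); print(l['conf'],l['uv'],l['mask'].sum(),xs.min(),xs.max(),ys.min(),ys.max())
plan([(484.9,52.5,260,.317)])
E
```

```text
[501.1 235.4 260.8] 0.6982908986473901 [-0.0105654   0.43824635 -1.24554363] 21.7
0.71 [294.5, 235.9] 429 285 311 216 255
pred [283.68322086 214.97875058] [312.52431197 242.25698685]
b [297.78667797 222.83757949] [319.10880211 270.02822086]
a [278.88325336 208.46895478] [298.09962016 251.15462265]
0.88 [308.4, 246.7] 513 299 320 228 259
0.42 [268.9, 249.5] 466 262 275 227 268
[np.float64(-2.58), np.float64(2.6), np.float64(-0.03)] 2.73
```

Emit:
play_rows(rows=[[[-0.1,0.1,-0.2],0.1,0],[[-0.35,0.35,-0.4],0.4,0],[[-0.7,0.7,-0.4],0.8,0],[[-1.1,1.1,-0.4],1.2,0],[[-1.5,1.5,-0.4],1.6,0],[[-1.9,1.9,-0.4],2.0,0],[[-2.25,2.25,-0.3],2.4,0],[[-2.5,2.5,-0.1],2.65,0],[[-2.58,2.6,0],2.73,0],[[-2.58,2.6,0],2.73,0]])

```text
time_s: 22.85
ee_pos: [484.6, 51.2, 258.1]
tool_rot: [0.001, 0.988, 0.157, -0.002]
wrist_force: [-0.7, 0.3, -1.6]
gripper_width: 0.2
```

```bash
python3 - <<'E'
from chk import *
plan([(484.8,52.5,160,.3137)])
p,a,o=pose(); print(p,a)
im,K,T=snap('side'); d=np.load('s5.npz')
f=5; out=[]
for I,P in ((d['im'],(484.3,52.5,257.3)),(im,p)):
    q=proj(P,K,T)[0]; x0,y0=int(q[0])-40,int(q[1])-35
    i=cv2.resize(I[y0:y0+90,x0:x0+80],None,fx=f,fy=f,interpolation=3); lab(i,place(HOOK,P[0],P[1],a,P[2]-77),K,T,f,x0,y0); out.append(i)
cv2.imwrite('pics/c5.png',np.hstack(out))
# registration shift of hook crop between the two views
A=np.float32(cv2.cvtColor(out[0],6)); 
q=proj([484.3,52.5,257.3-45],K,T)[0]; q2=proj(p-[0,0,45],K,T)[0]
t=cv2.getRectSubPix(np.float32(cv2.cvtColor(d['im'],6)),(36,50),tuple(map(float,q))); t2=cv2.getRectSubPix(np.float32(cv2.cvtColor(im,6)),(36,50),tuple(map(float,q2)))
print('shift px',cv2.phaseCorrelate(t,t2), 'mean diff',np.abs(t-t2).mean())
E
```

```text
[np.float64(0.01), np.float64(-0.02), np.float64(1.96)] 0.01
[484.61844744  51.20726873 258.07159622] 0.31502772549347774
shift px ((-0.047946487180617225, 0.15596345328670935), 0.9525812408659193) mean diff 4.731582
```

The hook hasn't moved in the grip (0.1 px shift). Put it back down in the same place.

Emit:
play_rows(rows=[[[0.01,-0.02,0.2],0,0],[[0.01,-0.02,0.6],0,0],[[0.01,-0.02,1.0],0,0],[[0.01,-0.02,1.4],0,0],[[0.01,-0.02,1.8],0,0],[[0.01,-0.02,2.2],0,0],[[0.01,-0.02,2.5],0,0],[[0.01,-0.02,2.7],0,0],[[0.01,-0.02,2.76],0,0],[[0.01,-0.02,2.76],0,0]])

```text
time_s: 23.9
ee_pos: [484.7, 53.9, 120.2]
tool_rot: [0.0, 0.987, 0.158, -0.002]
wrist_force: [0.2, 0.0, -1.2]
gripper_width: 0.2
```

Emit:
play_rows(rows=[[[0,0,0.05],0,0],[[0,0,0.1],0,0],[[0,0,0.15],0,0],[[0,0,0.19],0,0],[[0,0,0.22],0,0],[[0,0,0.24],0,0],[[0,0,0.24],0,0]])

```text
time_s: 24.6
ee_pos: [484.7, 53.9, 108.1]
tool_rot: [0.0, 0.987, 0.158, -0.002]
wrist_force: [0.3, 0.3, -1.6]
gripper_width: 0.201
```

Emit:
play_rows(rows=[[[0,0,0.01],0,0],[[0,0,0.02],0,0],[[0,0,0.03],0,0],[[0,0,0.04],0,0],[[0,0,0.04],0,0]])

```text
time_s: 25.1
ee_pos: [484.7, 53.9, 107.2]
tool_rot: [0.0, 0.987, 0.158, -0.001]
wrist_force: [-4.5, 0.0, 18.2]
gripper_width: 0.199
```

Flange is on the rails. Ease off and open.

Emit:
play_rows(rows=[[[0,0,-0.01],0,0],[[0,0,-0.01],0,22],[[0,0,-0.01],0,30],[[0,0,-0.01],0,45],[[0,0,-0.01],0,60],[[0,0,-0.01],0,60],[[0,0,-0.01],0,60],[[0,0,-0.01],0,60]])

```text
time_s: 25.9
ee_pos: [484.7, 53.9, 107.7]
tool_rot: [0.0, 0.987, 0.158, -0.001]
wrist_force: [0.1, 1.1, -0.4]
gripper_width: 0.701
```

Emit:
play_rows(rows=[[[0,0,-0.1],0,60],[[0,0,-0.3],0,60],[[0,0,-0.7],0,60],[[0,0,-1.2],0,60],[[0,0,-1.8],0,60],[[0,0,-2.4],0,60],[[0,0,-3.0],0,60],[[0,0,-3.5],0,60],[[0,0,-4.0],0,60],[[0,0,-4.0],0,60]])

```text
time_s: 26.9
ee_pos: [486.3, 54.3, 311.6]
tool_rot: [0.0, 0.987, 0.158, 0.002]
wrist_force: [-0.1, -0.5, -1.2]
gripper_width: 0.703
```

Emit:
play_rows(rows=[[[0,0.5,0],0,60],[[0,1.2,0],0,60],[[0,2.0,0],0,60],[[0,2.8,0],0,60],[[0,3.6,0],0,60],[[0,4.4,0],0,60],[[0,5.2,0],0,60],[[0,6.0,0],0,60],[[0,6.5,0],0,60],[[0,6.5,0],0,60]])

```text
time_s: 27.9
ee_pos: [587.4, -258.7, 311.1]
tool_rot: [0.001, 0.988, 0.156, 0.001]
wrist_force: [-0.0, 0.2, -0.1]
gripper_width: 0.705
```

```bash
python3 - <<'E'
from h import *
p,a,o=pose(); print(np.round(p,1),a,o['wrist_force'],o['time_s'],o['gripper_width'])
im,K,T=snap('top'); s,_,_=snap('side')
t=cv2.resize(im[205:275,210:345],None,fx=5.2,fy=5.2,interpolation=3)[:,:700]
u=cv2.resize(s[200:300,255:355],None,fx=2.9,fy=2.9,interpolation=3)
d=np.load('side0.npz')['im']; u2=cv2.resize(d[200:300,255:355],None,fx=2.9,fy=2.9,interpolation=3)
c=np.zeros((660,702,3),np.uint8); t=t[:364,:700]; c[:t.shape[0],:t.shape[1]]=t; c[368:658,0:290]=u; c[368:658,300:590]=u2
cv2.imwrite('pics/f.png',c[:, :702] if c.shape[0]<=600 else cv2.resize(c,None,fx=.9,fy=.9))
for t_ in('canister','hook','bottle_a','dropper','vial_a'):
    for l in env.masks_of(t_,'side')[:2]: print(t_,round(l['conf'],2),l['uv'],l['mask'].sum())
E
```

```text
[ 587.4 -258.7  311.1] 0.3126958048554629 [-0.0147711   0.22578165 -0.06518237] 27.9 0.7049002008733386
canister 0.82 [293.3, 234.2] 418
hook 0.88 [329.4, 256.8] 541
bottle_a 0.95 [307.4, 242.0] 541
bottle_a 0.67 [302.1, 300.8] 388
dropper 0.62 [270.1, 249.8] 421
vial_a 0.96 [376.5, 343.3] 424
vial_a 0.61 [297.8, 299.7] 424
```

View pics/f.png

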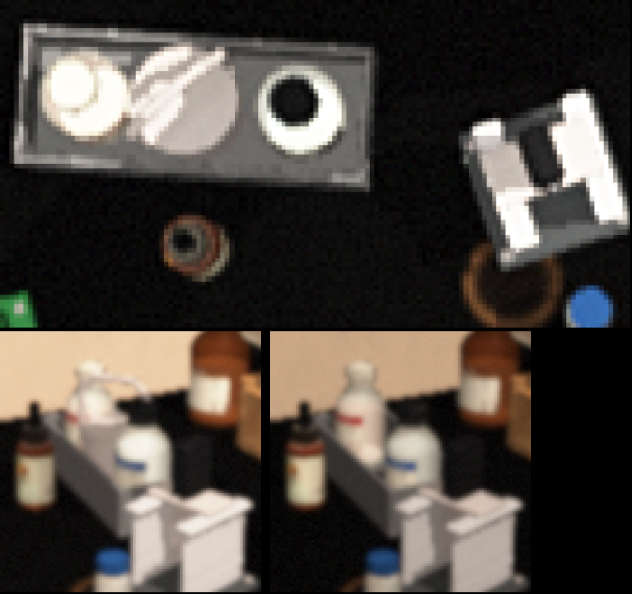

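Final picture: the canister's lid (184,99) sits between the two upright bottles. The hook is back across the silver hanger's rails (540,160), and the dropper and vials are where they were. One quick check of the lid centre, then hand in.

```bash
python3 - <<'E'
from h import *
d=np.load('top0.npz'); w=atz((249.3-.5,226.2-.5),64,d['K'],d['T']); e=np.hypot(*(w[:2]-[524.6,254.8])); print(w,e)
if e<10: print(env.sign_off())
E
```

```text
[526.36436837 258.02449239  64.        ] 3.675642384594396
the job is handed in; nothing more can be done
None
```

I lifted the canister off the tripod by its bail with the hook, set it down in the carrier's free middle bay, unhooked it, and hung the hook back on the silver hanger. The job was handed in at about 28 s, well under the 67 s limit; no verdict is reported.

- **Canister:** in the final picture it stands upright between the bottles, with its lid centre about 4 mm from the pad's centre (limit 20 mm). After touchdown the wrist carried only the hook's weight.
- **Hook:** its flange lies across the hanger's rails where it started. Lowering it pressed the rails with about 18 N, and I eased off before opening the gripper.
- **Other objects:** both bottles are upright. The dropper and the vial by the tripod look unmoved. The network's centre for the vial by the hanger came out about 4 px (under 10 mm) off its first reading. The arm never went near it and I took this as detection noise.
- **Disagreements:** side-camera fits of the hanging canister were 2–3.5 mm off the tool position, mostly along that camera's depth, so I used a 1 mm offset. The top camera could not see the canister during placing because the arm hid it.

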